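# Clamp a ball valve in the leak tester and hold the dead-man lever

### The arm

A 7-joint arm with a two-finger parallel gripper is mounted at the origin on a cart in front of the work surface, level with it; the furniture and walls round the work are solid. World frame = base frame: x ahead of the robot, y to its left, z up, the work surface at z = 0. Lengths are in m, angles in degrees, forces in N, time in s.
With the tool pointing down it reaches from about 0.35 to 0.775 m from the base axis. Payload 3.1 kg.
Tool frame: the origin (TCP) lies on the centre line of the jaws, within the pads' length; the fingertips stand 17 mm ahead of it and the grasp point (between the pads) lies 2 mm behind it (robot.tip_reach is the distance from the TCP to the fingertips, in m); z points along the fingers, y is the direction in which the jaws open and shut (so a half turn about z gives the same grasp; the last joint's range is limited). The gripper opens to 85 mm and grips with 20 to 120 N. Pads are 22 mm wide; open, the fingers measure 114 mm over their backs; the gripper's body (76 mm by 85 mm) begins 54 mm behind the grasp point. The pads swing forward as they close: fully open they stand 13 mm farther back than shut.
Start: joints at [68.658, 17.813, 0.802, 86.603, -0.252, 75.585, -1.558], TCP at [0.179, -0.52, 0.248] pointing down, gripper open.
Joint ranges: [-154.91, 154.91], [-16.99, 109.72], [-72.82, 74.43], [7.12, 147.25], [-82.49, 262.49], [11.32, 116.49], [-174.64, 174.64]. Speed limits (degrees/s): [159.86, 159.86, 180, 180, 180, 180, 180].

### API

Orientations are given as [roll, pitch, yaw] about the fixed x, y, z axes, in that order (R = Rz(yaw) Ry(pitch) Rx(roll)).
In Python, from station import robot, fingers, vision, workorder, recognise gives the robot as it stands. Calls block until the motion is done:
- robot.move_to(position, orientation): joint-space move of the TCP to a pose.
- robot.line_to(position, orientation=None, velocity=0.15, f_stop=None): straight line of the TCP; orientation=None keeps the orientation; velocity is the mean speed in m/s. With f_stop (N) it stops when the force on the tool has changed by that much, and returns True; else False.
- robot.move_j(angles): joint-space move.
- fingers.gripper_to(opening, force=None): opening from 0.0 (shut) to 1.0 (fully open); force is the grip in N (None keeps the last); returns when the fingers have stopped.
- robot.pause(seconds).
- robot.inverse_kinematics(position, orientation): joint angles nearest the present ones, or None.
- vision.grab_frame(name): name is "side" or "top"; returns the picture (384x512x3 uint8, red, green, blue); there is no depth.
- vision.calibration(name): a dict with "mtx" (3x3 intrinsics, pixels), "k1" (the pictures are not rectified: a ray, as slopes to the right and down, at radius r is drawn at 1 + k1 r^2 times it, then the intrinsics apply), "extrinsics" (4x4, takes a point from world to camera coordinates). Camera axes: x right, y up, looking along -z (the intrinsics and any distortion apply to the point x, -y, -z); pixel columns grow to the right and rows downward; lengths in m; the calibration is good to about 2 mm. A picture is of the moment at which its call begins. calibration takes no time and is no camera call.
A pose or a line that the arm cannot do raises robot.PlanningError and nothing moves.
- workorder.close_job(): hands the job in, once; it reports no verdict.
Trained networks look in the newest picture that a camera, given by its name, has taken for a name from the list of things; names that differ only in an ending like _2 or _b are one class to them, and where a whole thing is asked for, a point or a joint stands for the part that bears it (a point fixed in the world has none). Each returns a list of dicts, best first, with "p" (0 to 1); they miss things now and then, are a little off and sometimes report something else, mostly with a low value. They report only what shows in the picture. A call takes as long as a camera call. They do not tell look-alikes from the thing itself.
- recognise(label, camera): "rect" ([centre column, centre row, width, height] in pixels, round what is visible of it).
Readings, each from a call of its own:
- robot.current_time_s(): time.
- robot.current_joint_positions(): joint angles.
- robot.current_dq(): joint speeds.
- robot.current_joint_torque(): joint torques, N m.
- robot.current_tool_pos(): TCP position.
- robot.current_eef_rot(): TCP orientation.
- robot.current_contact_force(): force on the tool from outside, world axes, zero at the start.
- robot.current_torque(): the same for the moment, N m.
- robot.current_finger_gap(): opening from 0.0 (shut) to 1.0 (fully open).
Only numpy, scipy, OpenCV 4.12 (cv2) and the standard library are available. Lean on these libraries where they do the work, as an engineer would, in place of code of your own. Each camera call takes 0.05 s, during which the arm holds its last target.

### The job

Leak-test the brass ball valve: lay it gently (no dropping) in the V-saddle of the leak-test clamp, lengthwise and with its red handle on top, and let go of it while the clamp is still open. Then push the clamp's sprung hand lever towards the valve until it stands upright, on the line between the two pins of the plate behind it, so that the valve is squeezed between the two rubber seals; never run the lever over to its far end stop, and leave the loose fittings and the tub alone. It is a dead-man lever that springs back when released, so finish while still holding it upright.

Things in the scene. Friction and masses are not known exactly. Their poses are not given: they have to be found in the camera images.
- ball_valve: Brass ball valve with a flat red handle, loose on the bench: 36 mm wide (x), 62 mm long port to port (y), 46 mm high, 0.16 kg. Origin at its underside, z up, y along the pipe: ports end at y = -19.7 and +42.3 mm. Handle 12 mm wide, 44 to 46 mm above the underside, runs from y = +17 out to -42 mm, over the -y port. The round ball body between the hexagons is not solid to touch.
- valve_mid (a point): Middle of the ball valve, moving with it: on the pipe axis half way between the ports, 16 mm above the underside.
- valve_hex (a point): Middle of the valve's +y hexagon, which is clear of the handle: 24 mm from the valve's middle, 16 mm above the underside. Both hexagons are 14 mm long in y, 32 mm across flats, and lie on a flat 18 mm wide; the side corners are at x = +-18 mm at this height: grip across these corners (36 mm, along the valve's x).
- test_clamp: Hand-operated leak-test clamp, bolted down; dark base plate 90 x 300 x 12 mm. Origin at bench level under the saddle's home point, z up, y is the clamping axis: fixed seal at +y, hand lever at -y. Inlet block: y +54 to +100 mm, 40 wide, 86 high, with a 44 mm gauge on its -x side reaching x = -46. Ram guide block: y -110 to -82 mm, 44 wide, 95 high.
- saddle (a point): Home point: where the valve's middle stands when it is clamped against the fixed seal, 68 mm above the bench, on the seal axis. With the clamp open the valve has 12 mm of play, from here towards the lever (-y of the clamp), and may lie anywhere in it (its middle: 6 mm from here), either end towards the lever; the ram pushes it home.
- saddle_floor (a point): On the saddle's floor, 52 mm above the bench, 16 mm below the home point. The saddle is an aluminium rail along the clamp's y (-40 to +30 mm), only 32 mm wide, so that fingers pass down on both sides of it; two sloping wings rise 6 mm above the floor and centre the valve's hexagons if it comes down within 4 mm of the middle.
- fixed_seal (a point): Centre of the face of the fixed rubber seal (26 mm across), 31 mm from the home point towards +y of the clamp; its boss is 29 mm across up to the inlet block.
- seal_nose: The moving rubber seal, 24 mm across, on the sprung nose of the ram. Its reference point lies at the home point while the lever rests; the rubber face lies 43 mm from that point towards the lever (-y of the clamp). It moves along the clamp's +y as the lever is pushed; once the valve is squeezed its spring (1.8 N/mm) yields by up to 20 mm.
- test_lever (a joint): Hand lever: steel rod 11 mm thick with a grey ball knob, swinging in the clamp's y-z plane about a pivot. Angle in rad: 0 at rest, leaning 25 degrees away from the valve; grows as the knob goes towards the valve (+y of the clamp); 0.436 upright (pins 0.15 either side); 0.72 far end stop. Springs back to 0: about 2 N at the knob to start it, 8 N to hold it upright on a clamped valve.
- lever_pivot (a point): The lever's pivot, 135 mm from the clamp's origin towards -y of the clamp, 24 mm above the bench.
- lever_knob (a point): Centre of the lever's ball knob, radius 16 mm, 165 mm from the pivot. At rest it is 205 mm from the clamp's origin along -y of the clamp and 174 mm above the bench; upright 135 mm and 189 mm. The knob is free on all sides.
- nipple_long: A brass hose nipple, 59 mm long, loose on the bench; leave it alone.
- nipple_short: A brass hose nipple, 52 mm long, loose on the bench; leave it alone.
- lidded_tub: A small white lidded tub, 64 mm across and 66 mm high, loose on the bench; leave it alone.
There are look-alikes about, which are no part of the job. What is meant by the ball_valve is not orange or turquoise, and is the smaller of those in its own colour.

How it is judged:
By the outcome, as a careful person would: the job done as asked, in the order asked, and still so for the second after the job is handed in, while the arm keeps its last pose, push and grip.
It also fails if it takes over 61 s, if anything falls off the work surface, if the arm or the gripper's body presses on something with over 40 N, if the wrist force passes 120 N, or if a joint passes its speed limit or range.

## Working session

There is one attempt and no reset: what is moved stays moved. The work goes in short steps, each a Python script; the robot and the scene stay as the last script left them, time stands still between calls to the robot, and variables do not carry over. Pictures are saved under pics/ and viewed, and the job is handed in when it is done.

```bash
ls; mkdir -p pics
cat > h.py <<'E'
import numpy as np, cv2
from station import robot, fingers, vision, workorder, recognise
def save(n,img,sc=1.5):
    cv2.imwrite('pics/'+n+'.png',cv2.resize(img[:,:,::-1],None,fx=sc,fy=sc))
def cal(c):
    d=vision.calibration(c); return np.array(d['mtx']),float(d['k1']),np.array(d['extrinsics'])
def proj(c,P):
    K,k,T=cal(c); P=np.atleast_2d(P); q=P@T[:3,:3].T+T[:3,3]
    s=np.c_[q[:,0]/-q[:,2],-q[:,1]/-q[:,2]]; r=(s**2).sum(1,keepdims=True); s=s*(1+k*r)
    return np.c_[s,np.ones(len(s))]@K[:2].T
def ray(c,uv):
    K,k,T=cal(c); d=cv2.undistortPoints(np.array([[uv]],float),K,np.array([k,0,0,0,0.]))[0,0]
    R=T[:3,:3]; return -R.T@T[:3,3], R.T@np.array([d[0],-d[1],-1])
def atz(c,uv,z):
    o,d=ray(c,uv); return o+d*(z-o[2])/d[2]
E
python3 - <<'E'
from h import *
for c in('top','side'):
    save(c+'0',vision.grab_frame(c))
    print(c,cal(c))
    for l in('ball_valve','test_clamp','lever_knob','seal_nose','nipple_long','lidded_tub'):
        print(l,[(np.round(x['rect']).tolist(),round(x['p'],2)) for x in recognise(l,c)])
print(robot.current_time_s())
E
```

```text
pics
top (array([[423.52792254,   0.        , 261.41126141],
       [  0.        , 423.52792254, 192.60220072],
       [  0.        ,   0.        ,   1.        ]]), -0.021672980211936657, array([[-5.17842789e-03, -9.99722998e-01,  2.29589206e-02,
         1.44589815e-02],
       [ 9.81123761e-01, -6.41064288e-04,  1.93379820e-01,
        -5.33206870e-01],
       [-1.93311535e-01,  2.35269460e-02,  9.80855307e-01,
        -1.27080992e+00],
       [ 0.00000000e+00,  0.00000000e+00,  0.00000000e+00,
         1.00000000e+00]]))
ball_valve [([370.0, 209.0, 21.0, 24.0], 0.8), ([303.0, 243.0, 31.0, 32.0], 0.69), ([354.0, 251.0, 18.0, 34.0], 0.65), ([347.0, 182.0, 29.0, 11.0], 0.6), ([237.0, 186.0, 111.0, 53.0], 0.16)]
test_clamp [([237.0, 184.0, 110.0, 52.0], 0.93), ([132.0, 237.0, 24.0, 23.0], 0.35)]
lever_knob [([283.0, 166.0, 27.0, 17.0], 0.63)]
seal_nose [([240.0, 183.0, 9.0, 9.0], 0.62), ([366.0, 208.0, 19.0, 21.0], 0.32)]
nipple_long []
lidded_tub [([132.0, 235.0, 24.0, 20.0], 0.77), ([368.0, 210.0, 20.0, 24.0], 0.62)]
side (array([[420.18761776,   0.        , 256.31239048],
       [  0.        , 420.18761776, 185.80493908],
       [  0.        ,   0.        ,   1.        ]]), -0.04222156472816292, array([[-0.96871419, -0.24785926,  0.01259384,  0.50790982],
       [ 0.10606182, -0.36757892,  0.92392458, -0.14598245],
       [-0.22437403,  0.89635458,  0.38236732, -1.27734169],
       [ 0.        ,  0.        ,  0.        ,  1.        ]]))
ball_valve [([304.0, 196.0, 28.0, 18.0], 0.82), ([259.0, 178.0, 14.0, 15.0], 0.67), ([317.0, 181.0, 30.0, 17.0], 0.6), ([287.0, 177.0, 11.0, 13.0], 0.53)]
test_clamp [([240.0, 201.0, 36.0, 97.0], 0.98)]
lever_knob [([241.0, 171.0, 11.0, 33.0], 0.45), ([237.0, 200.0, 35.0, 99.0], 0.38)]
seal_nose []
nipple_long []
lidded_tub [([261.0, 282.0, 26.0, 37.0], 0.95), ([241.0, 164.0, 8.0, 16.0], 0.32)]
0.7
```

Run:
```python
import cv2
a=cv2.imread('pics/top0.png');b=cv2.imread('pics/side0.png')
c=a[195:435,150:640];cv2.imwrite('pics/top0c.png',cv2.resize(c,(784,384),interpolation=cv2.INTER_CUBIC))
c=b[200:480,260:560];cv2.imwrite('pics/side0c.png',cv2.resize(c,None,fx=2,fy=2,interpolation=cv2.INTER_CUBIC))
```

```text
(no output)
```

View pics/top0.png

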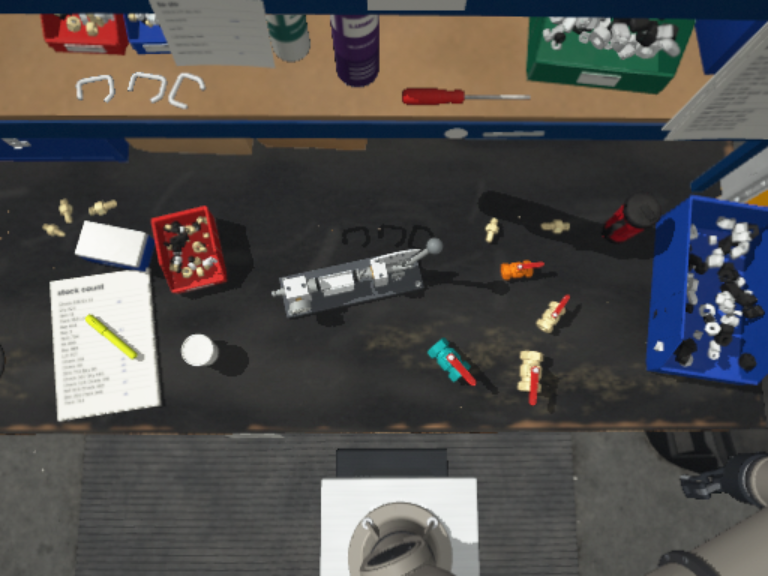

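View pics/side0.png

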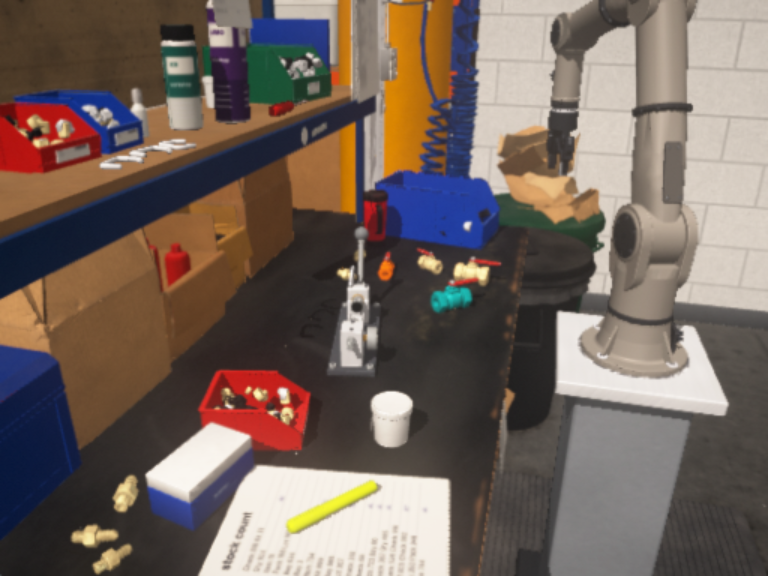

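```bash
ls pics
```

```text
side0.png
side0c.png
top0.png
top0c.png
```

View pics/top0c.png

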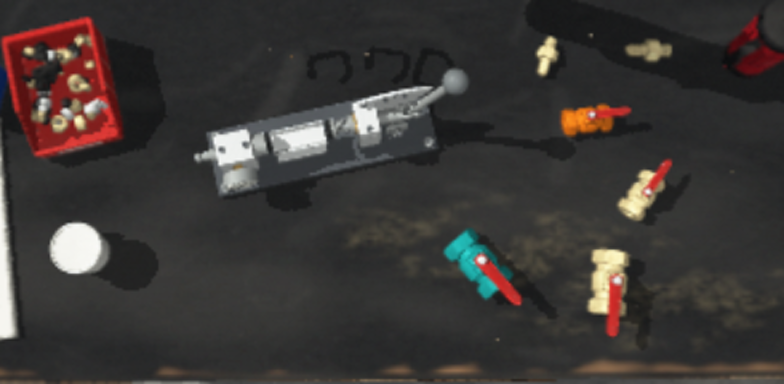

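View pics/side0c.png

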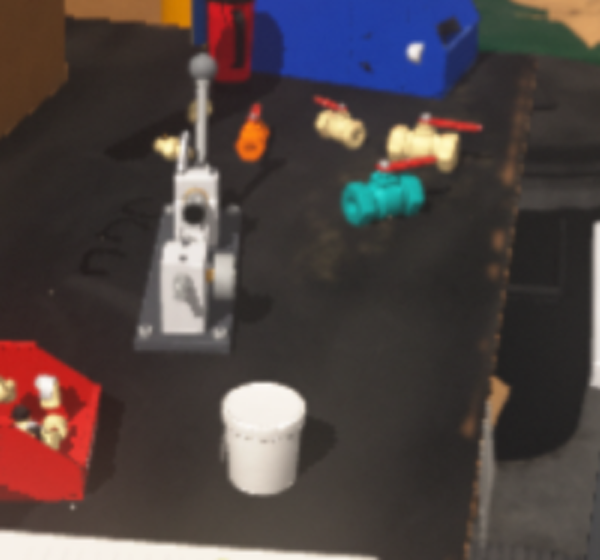

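Run:
```python
from h import *
t=vision.grab_frame('top'); s=vision.grab_frame('side')
np.savez('f0.npz',t=t,s=s)
def crop(n,img,x0,y0,w,h,k):
    c=cv2.resize(img[y0:y0+h,x0:x0+w,::-1],None,fx=k,fy=k,interpolation=cv2.INTER_NEAREST).copy()
    for i in range(0,w,10): cv2.putText(c,str(x0+i),(i*k,10),0,.35,(0,255,255),1);cv2.line(c,(i*k,0),(i*k,h*k),(90,90,0),1)
    for i in range(0,h,10): cv2.putText(c,str(y0+i),(0,i*k+10),0,.35,(0,255,255),1);cv2.line(c,(0,i*k),(w*k,i*k),(90,90,0),1)
    cv2.imwrite('pics/'+n+'.png',c)
crop('clampT',t,178,150,122,70,6)
crop('clampS',s,210,140,60,120,5)
crop('valT',t,350,190,40,40,14)
crop('valS',s,265,155,60,40,12)
```

```text
(no output)
```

View pics/clampT.png

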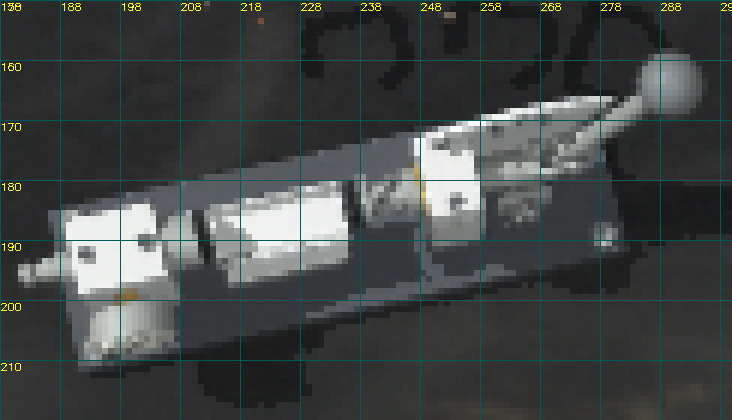

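View pics/clampS.png

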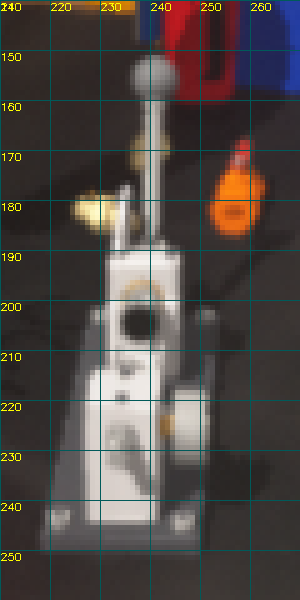

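View pics/valT.png

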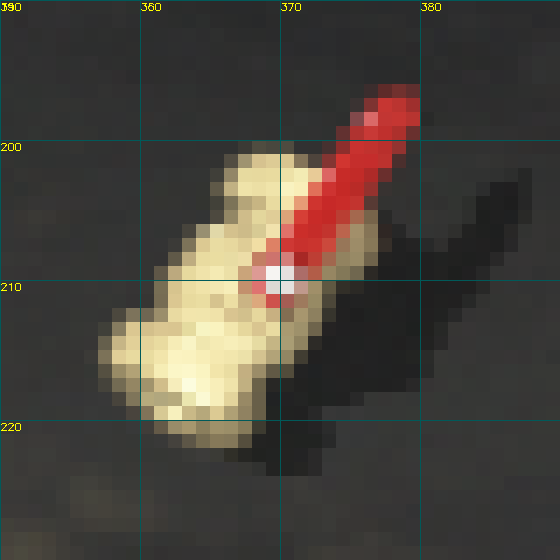

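View pics/valS.png

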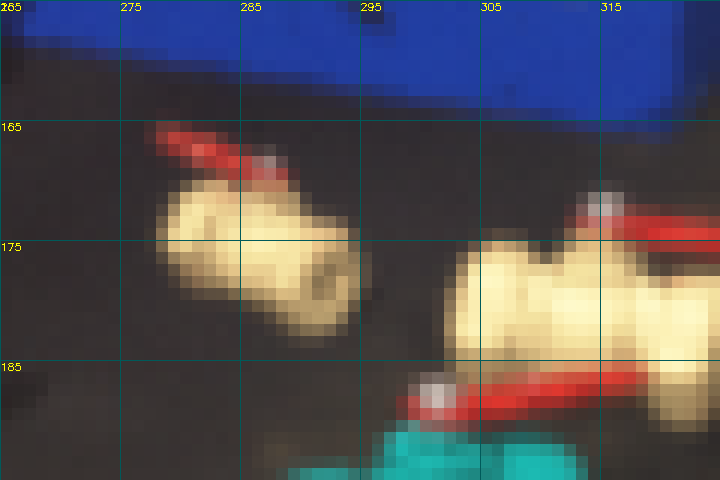

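```bash
cat > fit.py <<'E'
from h import *
from scipy.optimize import least_squares
T=[((65,210),(20,100,86)),((152,203),(20,54,86)),((78,297),(-20,100,86)),((167,286),(-20,54,86)),((425,214),(-22,-82,95)),((485,205),(-22,-110,95)),((671,83),(0,-205,174)),((82,370),(-45,'a',12)),((52,208),(45,'a',12)),((632,245),(-45,'b',12))]
S=[((154,76),(0,-205,174)),((86,523),(20,100,12)),((158,523),(-20,100,12)),((90,370),(20,100,86)),((160,372),(-20,100,86))]
def loc(p,L,am):
    L=np.array([[x,am if y=='a' else am-300 if y=='b' else y,z] for x,y,z in L],float)/1000
    c,s=np.cos(p[2]),np.sin(p[2]); return np.c_[c*L[:,0]-s*L[:,1]+p[0],s*L[:,0]+c*L[:,1]+p[1],L[:,2]]
def res(p,use):
    r=[]
    if 't' in use: r.append(proj('top',loc(p,[l for _,l in T],p[3]*1000))-(np.array([u for u,_ in T])/6+[178,150]-.5))
    if 's' in use: r.append(proj('side',loc(p,[l for _,l in S],p[3]*1000))-(np.array([u for u,_ in S])/5+[210,140]-.5))
    return np.vstack(r).ravel()
for use in('t','s','ts'):
    r=least_squares(res,[.45,.05,.1,.115],args=(use,),loss='soft_l1')
    print(use,np.round(r.x,4),np.degrees(r.x[2]).round(2)); print(res(r.x,use).reshape(-1,2).round(1).tolist())
# valve silhouette
f=np.load('f0.npz'); 
def fg(img,box):
    x0,y0,x1,y1=box; c=img[y0:y1,x0:x1].astype(float)
    sat=c[:,:,0]-c[:,:,2]
    return np.clip(sat/45,0,1)
from scipy.spatial import ConvexHull
a=np.radians(np.arange(0,360,60)); hexp=np.c_[18.0*np.cos(a),16+16/np.cos(np.pi/6)*np.sin(a)]
b=np.radians(np.arange(0,360,30)); cyl=np.c_[13*np.cos(b),16+13*np.sin(b)]
def prism(pr,y0,y1): return np.array([[x,y,z] for y in(y0,y1) for x,z in pr])
parts=[prism(hexp,28.3,42.3),prism(hexp,-19.7,-5.7),prism(cyl,-6,29),
 np.array([[x,y,z] for x in(-6,6) for y in(-42,17) for z in(44,46)]),prism(np.array([[-5,16],[5,16],[-5,46],[5,46]]),6,16)]
def render(cam,p,box,k=8):
    x0,y0,x1,y1=box; m=np.zeros(((y1-y0)*k,(x1-x0)*k),np.uint8)
    for P in parts:
        uv=proj(cam,loc(p,P.tolist(),0)); uv=(uv+.5-[x0,y0])*k
        cv2.fillConvexPoly(m,cv2.convexHull(uv.astype(np.float32)).astype(np.int32),255)
    return cv2.resize(m,(x1-x0,y1-y0),interpolation=cv2.INTER_AREA)/255.
from scipy.optimize import minimize
B={'top':(352,192,386,226),'side':(272,160,299,188)}
G={c:fg(f[c[0]],B[c]) for c in B}
# blank other things in side
p0=atz('top',(369,209),.03)
for use in(['top'],['side'],['top','side']):
    best=None
    for yaw in np.radians([100,120,140,160,180]):
      for d in [0]:
        h=yaw
        cost=lambda p:sum(((render(c,p,B[c])-G[c])**2).sum() for c in use)
        r=minimize(cost,[p0[0],p0[1],h],method='Nelder-Mead',options=dict(initial_simplex=np.array([[p0[0],p0[1],h],[p0[0]+.01,p0[1],h],[p0[0],p0[1]+.01,h],[p0[0],p0[1],h+.3]]),xatol=1e-5,fatol=1e-3))
        if best is None or r.fun<best.fun: best=r
    print(use,best.x.round(4),np.degrees(best.x[2]).round(1),best.fun)
    for c in B:
        d=np.hstack([G[c],render(c,best.x,B[c]),abs(G[c]-render(c,best.x,B[c]))]); cv2.imwrite(f'pics/fit_{"".join(use)}_{c}.png',cv2.resize(d*255,None,fx=7,fy=7,interpolation=cv2.INTER_NEAREST))
E
python3 fit.py
```

```text
t [0.5496 0.1354 0.2246 0.1124] 12.87
[[-0.5, 1.6], [-0.1, -0.5], [-0.1, -0.3], [0.0, -1.8], [1.0, 0.4], [-0.0, -0.1], [-0.1, -0.1], [0.3, 0.1], [-0.2, 0.2], [0.1, 0.3]]
s [0.5543 0.1267 0.2287 0.115 ] 13.11
[[0.0, -0.3], [0.6, -1.8], [0.2, -1.4], [-0.6, 5.6], [-0.2, 5.5]]
ts [0.5504 0.135  0.2236 0.113 ] 12.81
[[-0.4, 1.3], [0.0, -0.8], [0.1, -0.6], [0.2, -2.1], [1.1, 0.2], [0.1, -0.3], [0.0, -0.3], [0.2, -0.1], [-0.3, -0.1], [0.1, 0.2], [0.7, 0.6], [0.8, -0.2], [0.6, 0.2], [-0.4, 7.0], [0.1, 7.0]]Traceback (most recent call last):
  File "fit.py", line 45, in <module>
    r=minimize(cost,[p0[0],p0[1],h],method='Nelder-Mead',options=dict(initial_simplex=np.array([[p0[0],p0[1],h],[p0[0]+.01,p0[1],h],[p0[0],p0[1]+.01,h],[p0[0],p0[1],h+.3]]),xatol=1e-5,fatol=1e-3))
    res = _minimize_neldermead(fun, x0, args, callback, bounds=bounds,
                               **options)
    fxr = func(xr)
    fx = function(np.copy(x), *(wrapper_args + args))
  File "fit.py", line 44, in <lambda>
    cost=lambda p:sum(((render(c,p,B[c])-G[c])**2).sum() for c in use)
                  ~~~^^^^^^^^^^^^^^^^^^^^^^^^^^^^^^^^^^^^^^^^^^^^^^^^^
  File "fit.py", line 44, in <genexpr>
    cost=lambda p:sum(((render(c,p,B[c])-G[c])**2).sum() for c in use)
                        ~~~~~~^^^^^^^^^^
  File "fit.py", line 31, in render
    uv=proj(cam,loc(p,P.tolist(),0)); uv=(uv+.5-[x0,y0])*k
  File "h.py", line 8, in proj
    K,k,T=cal(c); P=np.atleast_2d(P); q=P@T[:3,:3].T+T[:3,3]
          ~~~^^^
  File "h.py", line 6, in cal
    d=vision.calibration(c); return np.array(d['mtx']),float(d['k1']),np.array(d['extrinsics'])
ValueError: time passes only in moves, steps and waits
```

```bash
sed -i 's/^def cal(c):/import functools\n@functools.lru_cache\ndef cal(c):/' h.py
sed -i 's/,((90,370),(20,100,86)),((160,372),(-20,100,86))\]/,((90,370),(20,54,86)),((160,372),(-20,54,86))]/' fit.py; python3 fit.py
cat > ov.py <<'E'
from fit import *
E
python3 - <<'E'
import cv2,numpy as np
a=[cv2.imread(f'pics/fit_topside_{c}.png') for c in('top','side')]
w=max(x.shape[1] for x in a); a=[cv2.copyMakeBorder(x,0,8,0,w-x.shape[1],0) for x in a]
cv2.imwrite('pics/fitb.png',np.vstack(a))
E
```

```text
t [0.5496 0.1354 0.2246 0.1124] 12.87
[[-0.5, 1.6], [-0.1, -0.5], [-0.1, -0.3], [0.0, -1.8], [1.0, 0.4], [-0.0, -0.1], [-0.1, -0.1], [0.3, 0.1], [-0.2, 0.2], [0.1, 0.3]]
s [0.5527 0.1362 0.2248 0.115 ] 12.88
[[-0.1, 0.7], [-0.1, -0.1], [-0.3, 0.3], [0.2, -0.3], [0.2, -0.3]]
ts [0.5508 0.1356 0.2215 0.1124] 12.69
[[-0.6, 1.1], [-0.2, -1.0], [-0.2, -0.8], [-0.1, -2.2], [0.9, 0.1], [-0.1, -0.4], [-0.2, -0.3], [0.1, -0.4], [-0.3, -0.3], [0.0, 0.1], [0.7, 0.7], [0.5, -0.1], [0.3, 0.3], [0.8, -0.3], [0.8, -0.3]]
['top'] [ 0.4897 -0.3321  0.9143] 52.4 23.306032722457175
['side'] [ 0.4943 -0.3327  0.9681] 55.5 26.853909180229827
['top', 'side'] [ 0.4901 -0.3322  0.9094] 52.1 58.584378657781194[ WARN:0@1.841] global loadsave.cpp:1063 imwrite_ Unsupported depth image for selected encoder is fallbacked to CV_8U.
```

View pics/fitb.png

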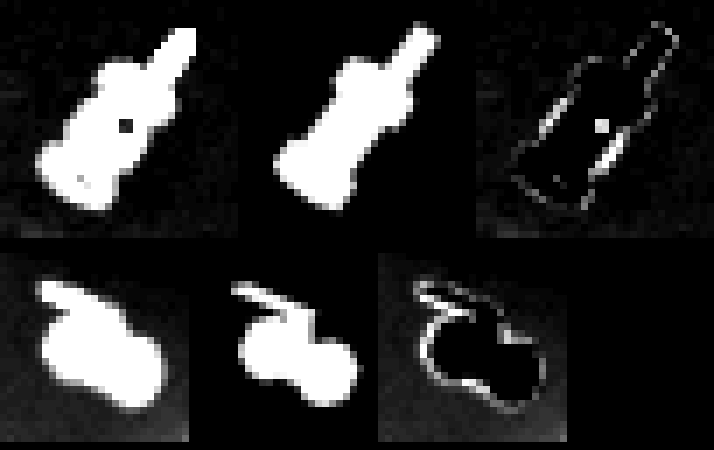

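```bash
cat >> h.py <<'E'
V=np.array([.4915,-.3323,np.radians(53)]); C=np.array([.551,.1357,np.radians(12.85)])
def w(P,x,y,z):
    c,s=np.cos(P[2]),np.sin(P[2]); return np.array([P[0]+(c*x-s*y)/1000,P[1]+(s*x+c*y)/1000,z/1000])
def st(t=''):
    print(t,round(robot.current_time_s(),2),np.round(robot.current_tool_pos(),4),'F',np.round(robot.current_contact_force(),1),'gap',round(robot.current_finger_gap(),3))
E
python3 - <<'E'
from h import *
print(robot.tip_reach, 'bigvalve',atz('top',(354,242),.02),'orange',atz('top',(343,180),.02))
h=w(V,0,35.3,21); print(h)
for y in(143,-37): print(y,robot.inverse_kinematics(h.tolist(),[180,0,y]))
p=w(C,0,-6+24,73); print(p)
for y in(102.85,-77.15): print(y,robot.inverse_kinematics(p.tolist(),[180,0,y]))
for a in(12.85,192.85-360,102.85,-77.15): print(a,robot.inverse_kinematics(w(C,0,-135,193).tolist(),[180,0,a]))
E
```

```text
0.017 bigvalve [ 0.38085913 -0.27857526  0.02      ] orange [ 0.58092458 -0.25218489  0.02      ]
[ 0.46330817 -0.31105593  0.021     ]
143 [ 50.30595004  34.47303879 -25.1104542   99.94483567  18.36606687
  49.6694489   70.05490557]
-37 [ 32.81061682  31.88023013  -0.93038431 100.67274037   0.66697096
  47.45235128 -95.43046098]
[0.54699681 0.1532492  0.073     ]
102.85 [ 18.18703027  39.93859934 -53.05907519  95.40266938  35.2133052
  62.85179673 -32.37165374]
-77.15 [ 22.51147523  44.53571926 -61.85371737  95.25604617  42.30511123
  66.74943102 142.48942209]
12.85 [ 20.46609945  26.85979974 -32.4724574   85.6453762   14.79418726
  71.80027669 -90.98458441]
-167.15 [ 27.61789788  29.7188542  -44.01940878  85.36293779  21.06407868
  73.43427706  84.1965925 ]
102.85 [ 27.74846256  29.78492315 -44.24261256  85.35794891  21.19314993
  73.47354922  -5.90165844]
-77.15 [ -42.94688177   35.64583042   64.51048042   88.21607544  -32.67954737
   76.9750719  -142.26937155]
```

Run:
```python
from h import *
h=w(V,0,35.3,21); o=[180,0,143]
robot.move_to((h+[0,0,.1]).tolist(),o); st('above'); print(robot.current_joint_positions())
fingers.gripper_to(0.75,force=60); 
print(robot.line_to((h+[0,0,.002]).tolist(),velocity=.12,f_stop=8)); st('down')
save('top1',vision.grab_frame('top'))
```

```text
above 2.2 [ 0.4626 -0.3128  0.1212] F [0.1 0.3 0. ] gap 1.0
[ 51.82109807  27.14703957 -26.77421409  94.89007127  13.66315791
  61.19229307  73.79257999]
False
down 3.52 [ 0.4641 -0.3114  0.0238] F [ 0.4 -0.2 -0.9] gap 0.748
```

View pics/top1.png

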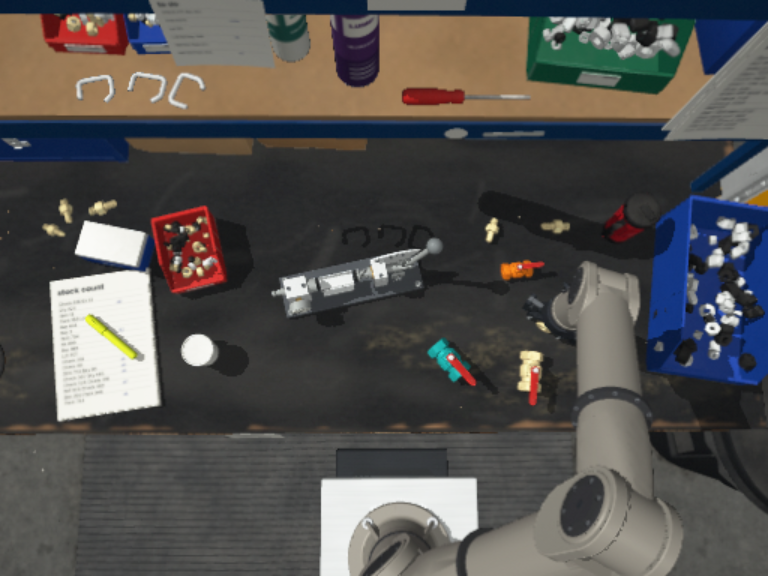

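Run:
```python
from h import *
fingers.gripper_to(0.0,force=60); st('closed')
p=robot.current_tool_pos()
robot.line_to([p[0],p[1],.17],velocity=.15); robot.pause(.2); st('lifted')
f=vision.grab_frame('side');save('s2',f[120:260,200:400],4)
q=w(C,0,-6+24,73+100); print(robot.inverse_kinematics(q.tolist(),[180,0,102.85]))
```

```text
closed 3.97 [ 0.4638 -0.3115  0.0242] F [-2.1  0.2  5.3] gap 0.38
lifted 5.3 [ 0.4632 -0.3112  0.169 ] F [ 0.7 -0.3 -2.3] gap 0.379
[  6.20332723  26.43923965 -33.09661367  89.41981866  15.1310576
  68.65877766 -16.83603143]
```

View pics/s2.png

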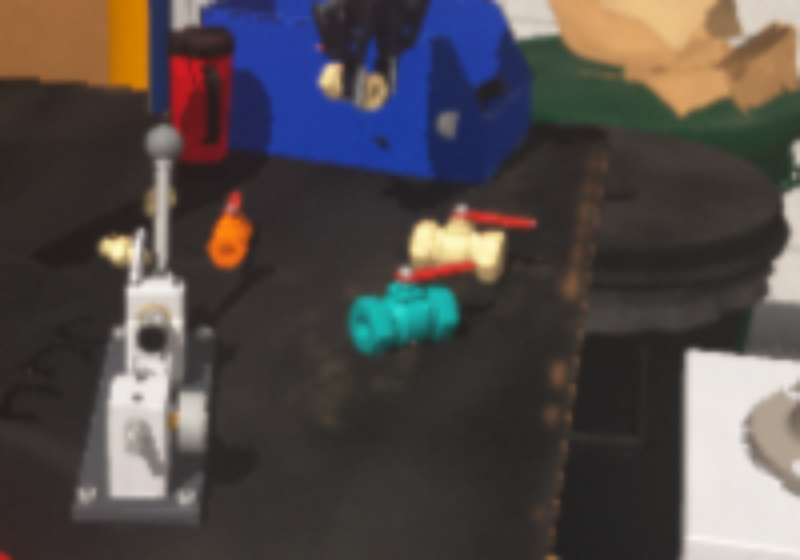

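Run:
```python
from h import *
p=robot.current_tool_pos()
robot.line_to([p[0],p[1],.27],velocity=.2)
q=w(C,0,-6+24,270); o=[180,0,102.85]
robot.move_to(q.tolist(),o); st('above')
q[2]=.125; robot.line_to(q.tolist(),o,velocity=.12); robot.pause(.3); st('pre')
f=vision.grab_frame('side');save('s3',f[130:255,190:300],6);np.save('s3.npy',f)
f=vision.grab_frame('top');save('t3',f[130:230,170:300],6);np.save('t3.npy',f)
```

```text
above 7.72 [0.5474 0.1515 0.2694] F [ 0.1 -0.4 -1.9] gap 0.377
pre 9.38 [0.5472 0.1533 0.1254] F [ 0.3  0.9 -2.4] gap 0.377
```

View pics/s3.png

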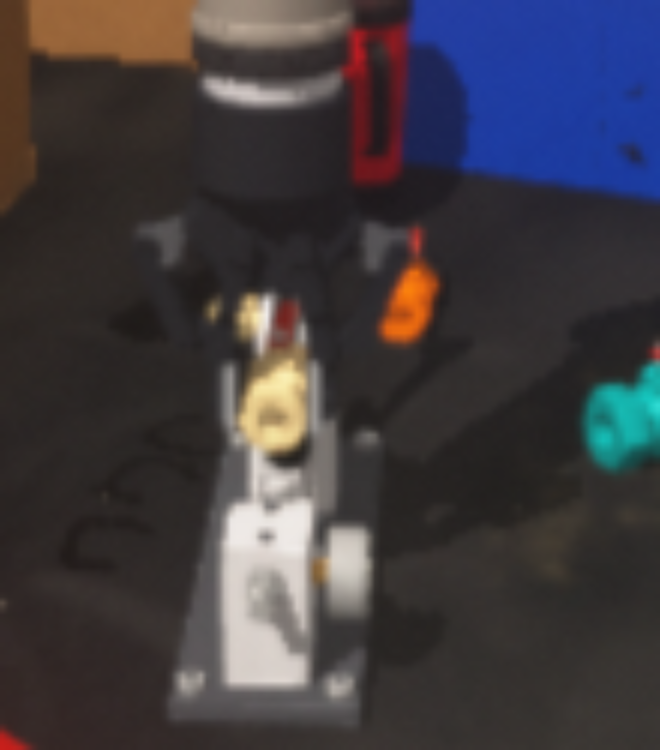

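View pics/t3.png

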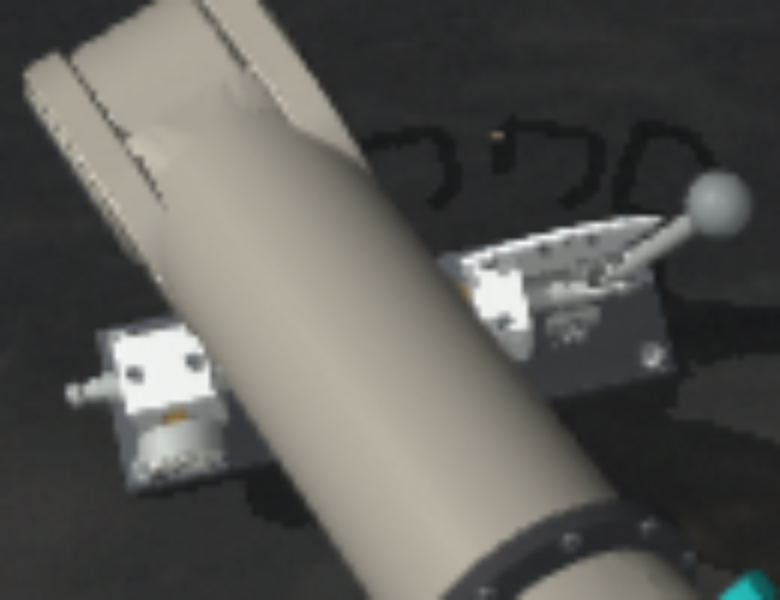

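Run:
```python
from h import *
C2=C.copy()
tc=np.array([.5472,.1533]); 
print('tcp in clamp', [ (np.cos(C[2])*(tc-C[:2])[0]+np.sin(C[2])*(tc-C[:2])[1])*1000, (-np.sin(C[2])*(tc-C[:2])[0]+np.cos(C[2])*(tc-C[:2])[1])*1000])
for x in(-18,0,18): print(x,proj('side',w(C,x,25,117)), )
print('port',proj('side',w(C,0,25,117)))
# per-mm sensitivity in lateral
print(proj('side',w(C,1,25,117))-proj('side',w(C,0,25,117)), proj('side',w(C,0,25,118))-proj('side',w(C,0,25,117)))
# inlet block edges predicted
print(proj('side',np.array([w(C,20,54,86),w(C,-20,54,86),w(C,20,100,12),w(C,-20,100,12)])))
f=np.load('s3.npy')
c=f[180:212,222:252]
c=cv2.resize(c[:,:,::-1],None,fx=18,fy=18,interpolation=cv2.INTER_NEAREST)
for i in range(0,30,5): cv2.putText(c,str(222+i),(i*18,12),0,.4,(0,255,255),1);cv2.line(c,(i*18,0),(i*18,600),(90,90,0),1)
for i in range(0,32,5): cv2.putText(c,str(180+i),(0,i*18+12),0,.4,(0,255,255),1);cv2.line(c,(0,i*18),(600,i*18),(90,90,0),1)
cv2.imwrite('pics/s3z.png',c)
```

```text
tcp in clamp [np.float64(0.20939783753655014), np.float64(18.00433704821245)]
-18 [[242.20205014 199.42508046]]
0 [[235.96739658 199.285286  ]]
18 [[229.73746061 199.14533807]]
port [[235.96739658 199.285286  ]]
[[-0.34623448 -0.00777093]] [[-0.0020951  -0.31621926]]
[[228.30561985 213.23201938]
 [242.325419   213.55779104]
 [227.22909765 244.04372422]
 [241.40726257 244.39780334]]
```

View pics/s3z.png

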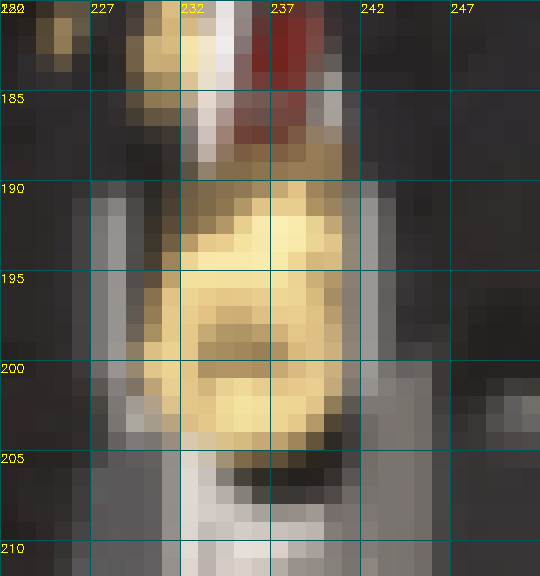

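Run:
```python
from h import *
print(proj('side',np.array([w(C,0,y-17.3,101+45) for y in(17,-10,-42)])))
o=[180,0,102.85]
q=w(C,-.8,18,84); robot.line_to(q.tolist(),o,velocity=.08); st('near')
robot.pause(.2)
q=w(C,-.8,18,71)
print(robot.line_to(q.tolist(),o,velocity=.02,f_stop=3)); st('touch')
f=vision.grab_frame('side');save('s4',f[130:255,190:300],6)
```

```text
[[236.52367583 186.6341425 ]
 [237.15696763 183.14766973]
 [237.87567336 179.1917526 ]]
near 10.15 [0.5462 0.1532 0.0838] F [ 1.4  1.1 -1. ] gap 0.384
True
touch 10.81 [0.5463 0.1532 0.0762] F [-0.1 -0.4  4.4] gap 0.376
```

View pics/s4.png

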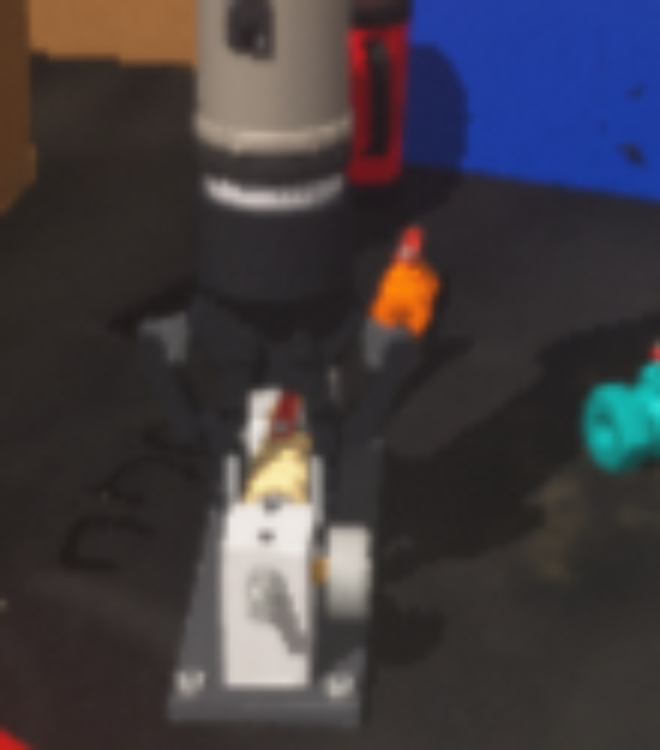

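Run:
```python
from h import *
fingers.gripper_to(0.5,force=20); st('o1'); fingers.gripper_to(0.75); robot.pause(.2); st('open')
p=robot.current_tool_pos()
robot.line_to([p[0],p[1],.26],[180,0,102.85],velocity=.15); st('up')
k=w(C,0,-205,280); robot.move_to(k.tolist(),[180,0,192.85-360]); st('knob above'); print(robot.current_joint_positions())
f=vision.grab_frame('side');save('s5',f[130:255,190:300],6)
f=vision.grab_frame('top');save('t5',f[130:230,170:300],6);np.save('t5.npy',f)
```

```text
o1 11.12 [0.5449 0.1524 0.0747] F [-0.2  0.6 -0.8] gap 0.499
open 11.67 [0.5453 0.1527 0.0752] F [-0.7 -0.4  1.2] gap 0.749
up 13.05 [0.5447 0.1523 0.2589] F [-0.3  0.9 -0.1] gap 0.749
knob above 14.67 [ 0.5964 -0.0634  0.2798] F [-0.2 -0.  -1.3] gap 0.749
[ 36.88687388  31.90710171 -53.90603403  73.33435178  25.2919266
  86.87068712  88.95180451]
```

View pics/s5.png

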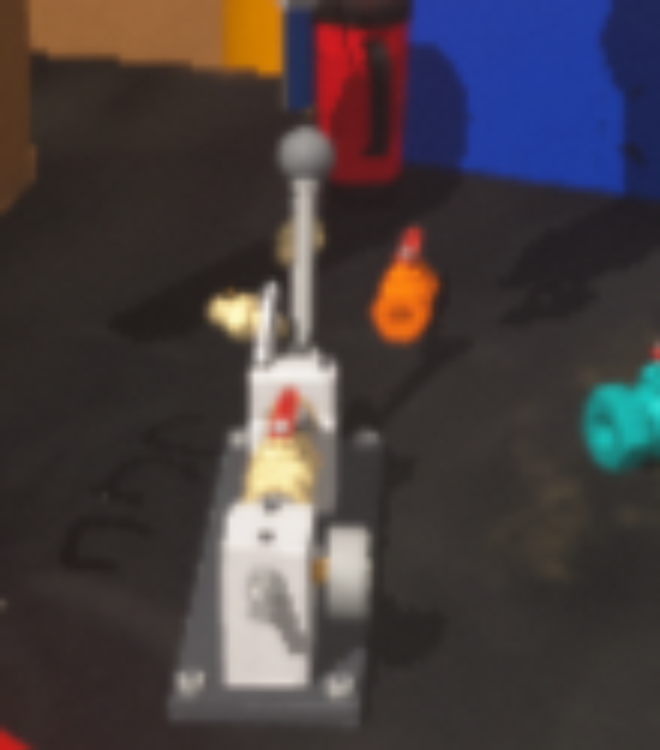

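View pics/t5.png

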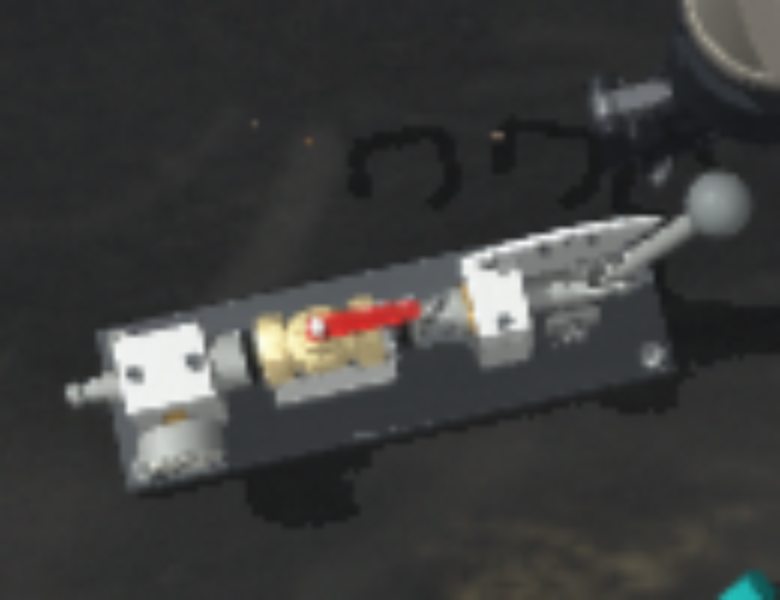

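```bash
cat >> h.py <<'E'
def kn(th,dz=4,dy=0):
    a=np.radians(25)-th; return w(C,0,-135-165*np.sin(a)+dy,24+165*np.cos(a)+dz).tolist()
def cl(p):
    d=np.array(p[:2])-C[:2];c,s=np.cos(C[2]),np.sin(C[2]); return np.round([(c*d[0]+s*d[1])*1000,(c*d[1]-s*d[0])*1000],1)
OK=[180,0,192.85-360]
E
python3 - <<'E'
from h import *
print(robot.line_to(kn(0,4),OK,velocity=.1,f_stop=8)); st('at knob')
fingers.gripper_to(0.47,force=20); st('part')
f=vision.grab_frame('side');save('s6',f[130:255,190:300],6)
f=vision.grab_frame('top');save('t6',f[130:230,200:330],6)
E
```

```text
False
at knob 15.94 [ 0.5971 -0.0637  0.1784] F [ 0.3 -0.3 -0. ] gap 0.748
part 16.3 [ 0.5966 -0.0639  0.1778] F [-0.4  0.4  0.5] gap 0.474
```

View pics/s6.png

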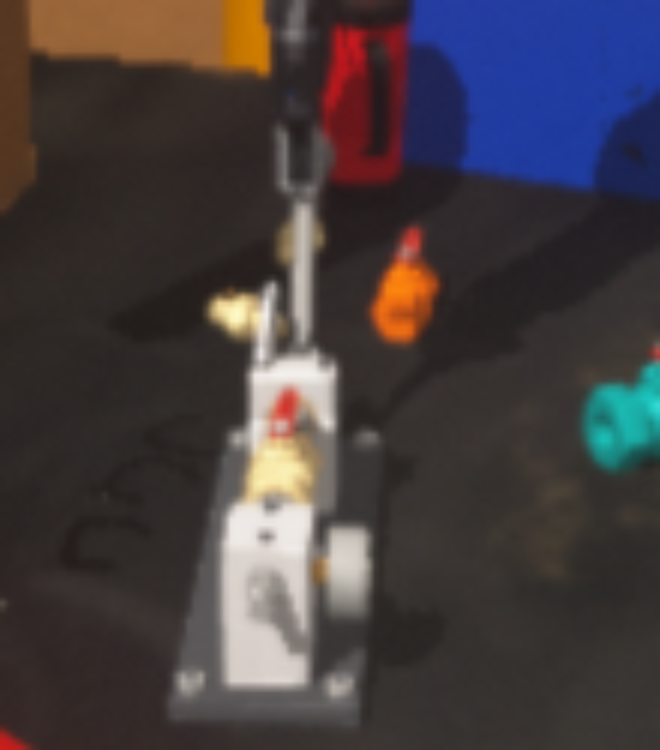

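View pics/t6.png

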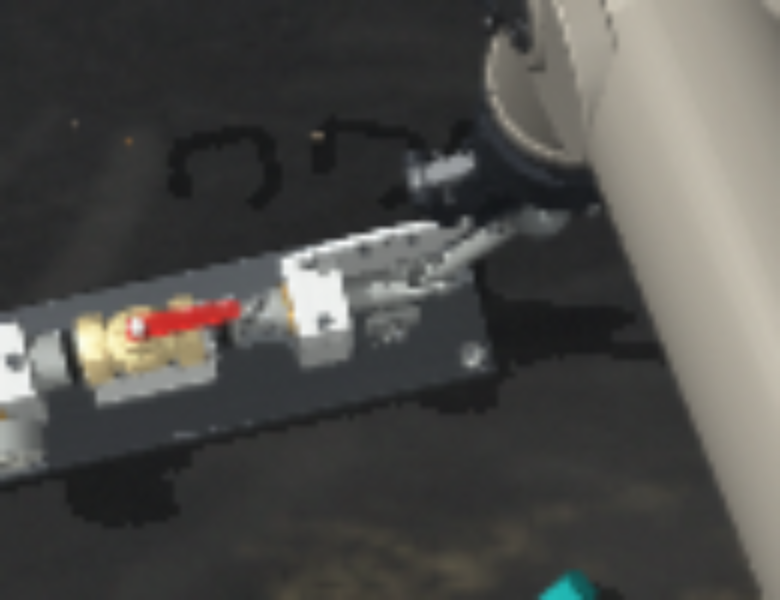

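Knob sits between the jaws (side view, finger over knob at about (300,165) in the crop). I'll start the lever, then close gently and follow the arc.

Run:
```python
from h import *
robot.line_to(kn(.06),OK,velocity=.03); st('start'); 
fingers.gripper_to(0.0,force=20); st('grip')
for th in(.15,.24,.31,.37,.40):
    r=robot.line_to(kn(th),OK,velocity=.04,f_stop=25); st(th); print(r,cl(robot.current_tool_pos()))
    if r: break
robot.pause(.2)
f=vision.grab_frame('side');save('s7',f[130:255,190:300],6);np.save('s7.npy',f)
f=vision.grab_frame('top');save('t7',f[130:230,170:300],6);np.save('t7.npy',f)
```

```text
start 16.88 [ 0.5945 -0.0559  0.1815] F [-0.5 -3.3  0.7] gap 0.47
grip 17.12 [ 0.595  -0.0561  0.182 ] F [-0.8 -4.9  4.1] gap 0.358
0.15 17.64 [ 0.5923 -0.0437  0.1875] F [-0.3 -6.7  6.5] gap 0.356
False [   0.3 -184.1]
0.24 18.17 [ 0.5891 -0.0291  0.1912] F [-0.7 -6.7  7. ] gap 0.359
False [   0.5 -169.2]
0.31 18.61 [ 0.5867 -0.0189  0.1928] F [ 1.  -7.5  6.3] gap 0.354
False [   0.5 -158.7]
0.37 19.01 [ 0.5848 -0.0103  0.1941] F [-0.3 -9.3  7.3] gap 0.359
False [   0.5 -149.9]
0.4 19.28 [ 0.5838 -0.0057  0.1945] F [ 0.5 -8.6  7.6] gap 0.361
False [   0.6 -145.2]
```

View pics/s7.png

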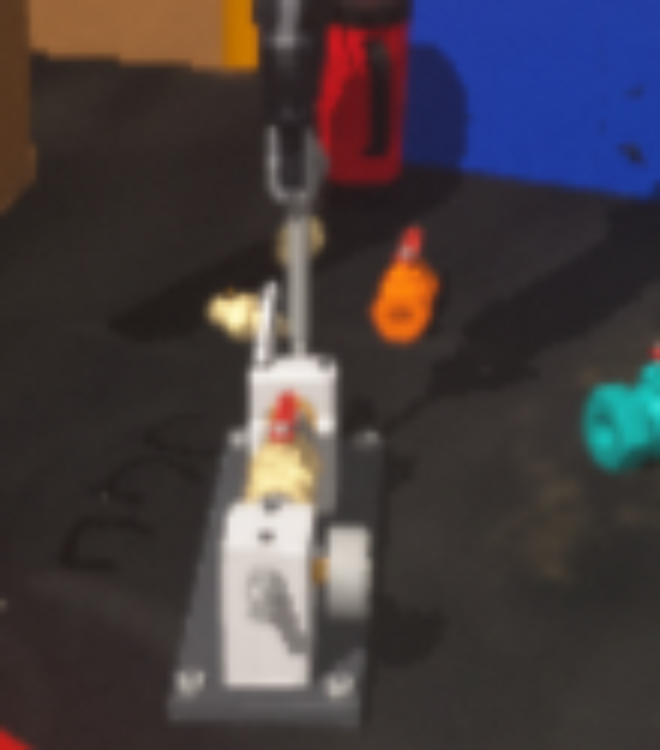

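View pics/t7.png

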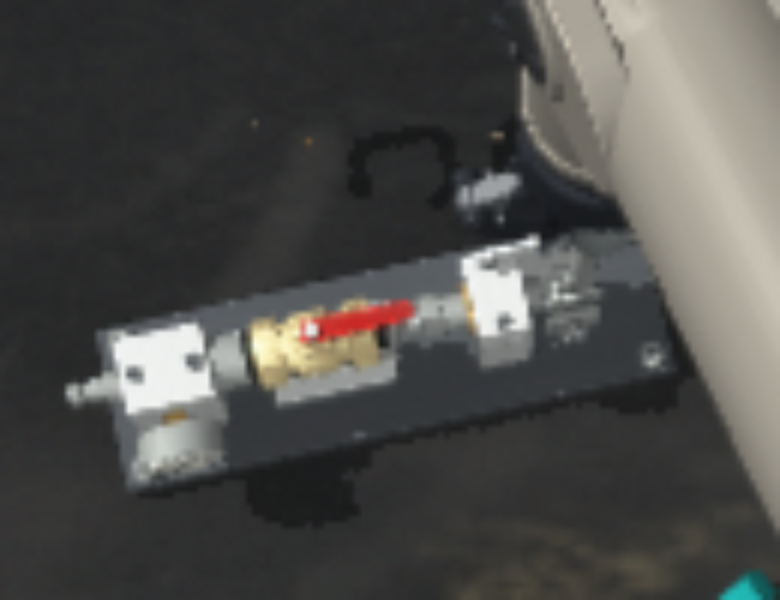

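Run:
```python
from h import *
dy=4
for i in range(3):
    robot.line_to(kn(.436,4,dy),OK,velocity=.03,f_stop=25); robot.pause(.3); st('up'); y=cl(robot.current_tool_pos())[1]; print(y,dy)
    if abs(y+135)<.8: break
    dy+= -135-y
f=vision.grab_frame('side');save('s8',f[140:210,210:265],10);np.save('s8.npy',f)
f=vision.grab_frame('top');save('t8',f[130:230,170:300],6);np.save('t8.npy',f)
print(proj('side',np.array([w(C,0,-135,z) for z in(100,160,189)])),proj('top',np.array([w(C,0,-135,z) for z in(24,100,160,189)])))
for l in('lever_knob','seal_nose'):
  for c in('side','top'): print(l,c,[(np.round(x['rect']).tolist(),round(x['p'],2)) for x in recognise(l,c)])
```

```text
up 20.37 [0.5819 0.0032 0.1943] F [ 1.2 -9.3  6.7] gap 0.358
-136.1 4
up 20.92 [0.5817 0.0038 0.1943] F [  1.4 -10.    7.7] gap 0.353
-135.4 5.099999999999994
[[239.48884953 183.7947982 ]
 [239.43936108 166.41749202]
 [239.41573898 157.8064938 ]] [[263.87897857 179.67755008]
 [264.5971841  174.08404797]
 [265.2258275  169.18803068]
 [265.55179671 166.64929402]]
lever_knob side [([239.0, 177.0, 4.0, 16.0], 0.46)]
lever_knob top [([267.0, 174.0, 4.0, 9.0], 0.65)]
seal_nose side []
seal_nose top []
```

View pics/s8.png

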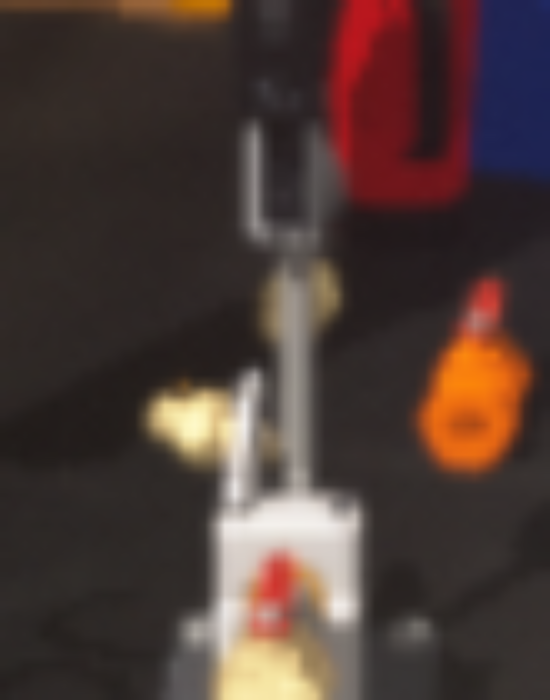

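View pics/t8.png

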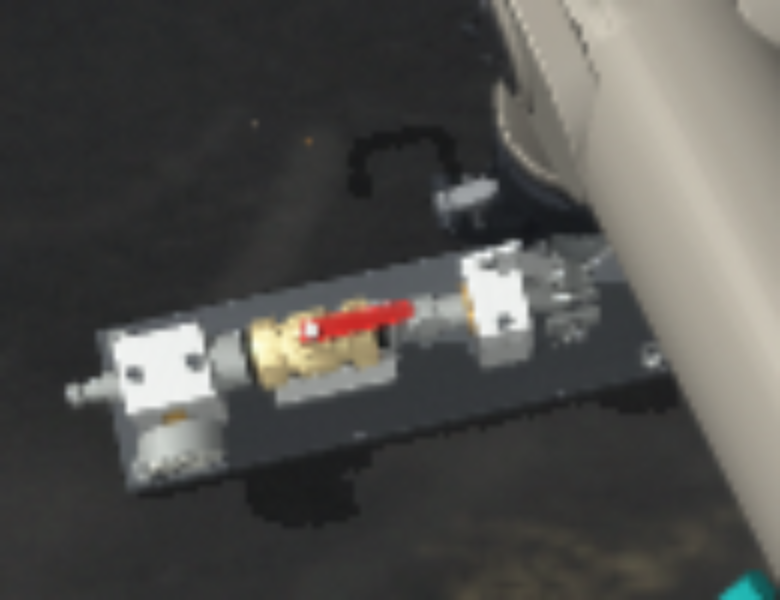

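Run:
```python
from h import *
f=np.load('t8.npy'); k=16
c=cv2.resize(f[165:195,245:285,::-1],None,fx=k,fy=k,interpolation=cv2.INTER_CUBIC)
c=cv2.convertScaleAbs(c,alpha=1.4)
for th,col in((.286,(255,0,255)),(.436,(0,255,0)),(.586,(255,255,0))):
    a=np.radians(25)-th
    P=proj('top',np.array([w(C,0,-135-r*np.sin(a),24+r*np.cos(a)) for r in(0,60,110,165)]))
    for u,v in (P+.5-[245,165])*k: cv2.circle(c,(int(u),int(v)),3,col,-1)
for i in range(0,40,5): cv2.putText(c,str(245+i),(i*k,10),0,.4,(0,255,255),1)
cv2.imwrite('pics/t8z.png',c)
```

```text
(no output)
```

View pics/t8z.png

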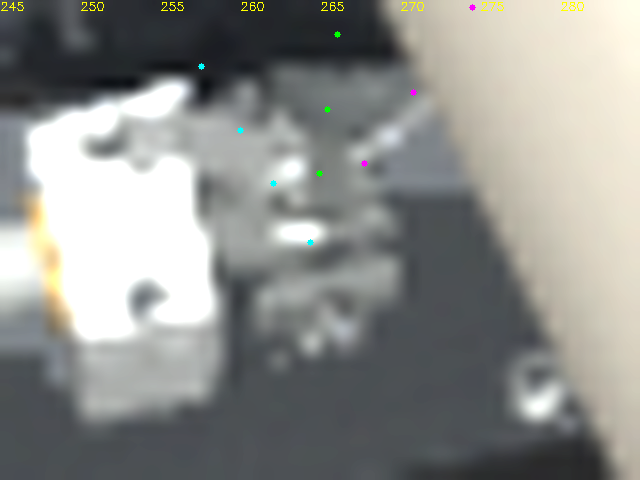

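Run:
```python
from h import *
robot.pause(.3); st('end'); print(cl(robot.current_tool_pos()))
workorder.close_job(); st('closed')
```

```text
end 21.52 [0.5817 0.0038 0.1943] F [ 2.1 -9.6  7.3] gap 0.358
[   0.6 -135.4]
the job is handed in; nothing more can be done
the job is handed in; nothing more can be done
```

I laid the smaller brass valve gently in the saddle and let go of it while the clamp was still open. I then gripped the lever's knob, brought the lever upright and handed the job in at 21.5 s, still holding it.

- **Placing:** the top picture after release showed the valve lengthwise between the two seals with its red handle on top. After the push it had moved home against the fixed seal.
- **Lever:** the knob's last position along the clamp was −135.4 mm, against −135 mm for upright, and it held steady with about 10 N on the tool. It approached from the rest side only, so it never came near the far stop.
- **Less certain:** the gripper hid most of the knob, so "upright" rests mainly on the arm's position and my clamp fit. The two cameras disagreed by up to about 3 mm across the clamp but under 1 mm along it, so I estimate about 0.02 rad of uncertainty. The network's box on the visible part of the lever was about 2.5 pixels off my prediction. A close-up look was ambiguous but fitted upright better than either pin.
- **Rest of the scene:** in the views I checked, the loose fittings and the other valves look unmoved. The tub was never approached, but I did not look at it again after the valve was gripped.

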